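# Seat a painted plate level and clamp it with the presser-foot lever

### The job

The painted acrylic plate in the hold-down press is propped up along one edge by the stiff orange ejector bar. Press that edge down until the plate lies level and fully home on its bed; then bring the red-knobbed lever down just until the presser foot bears snugly on the plate (roughly 10 newtons, not cranked hard), and let go so it stays clamped. Treat the plate gently and leave the jars and tools around it undisturbed.

Things in the scene. Friction and masses are not known exactly. Their poses are not given: they have to be found in the camera images.
- press: grey fixed hold-down press; place and yaw vary. Origin: on the table, directly below the foot; x points away from its lever side, y towards its column, z up. Base board x -90 to 90, y -135 to 205 mm, 12 mm thick. Column at y 172 mm, 50 x 45 mm, 177 mm tall; from it an arm, z 143 to 177 mm, reaches to the head.
- head (a point): centre of the underside of the fixed blue head, 105 mm above the table over the press's origin. Head 44 (x) x 40 (y) x 75 mm tall. The lever works on its -x side, in the press's plane y = 0.
- bed: fixed aluminium bed under the head, 150 (x) x 230 (y) mm, on screws: its height varies. Origin: centre of its floor, 28 to 36 mm above the table, on which the plate must lie; axes parallel to the press's. A 4 mm high rim stands 2 mm outside the plate on the +y and both x sides; the -y side is open.
- ejector_home (a point): fixed point of the bed floor at bed x 0, y -88 mm, where the orange ejector bar (60 mm along x, 14 mm along y) is flush when fully down. At the start the bar stands 10 mm proud and carries the plate's -y edge. It yields at about 6 N, slides straight down, stays where it is left; when the plate reaches the floor it stops firmly.
- plate: loose painted acrylic plate, 120 (x) x 210 (y) x 6 mm, 0.14 to 0.24 kg, blue paint on top. Origin: centre of its underside; z is normal to it. At the start its -y edge is raised about 11 mm (tilt 0.054 rad), its +y edge is on the bed floor. Press on its top straight over the ejector bar. Never more than 45 N from the fingers or 30 N from the foot.
- foot: black round rubber presser foot under the head, 34 mm across, 8 mm thick. Origin: centre of its lower face. It moves down 24 mm per rad of lever, from 58 mm above the table at lever 0. Once on the plate it is pushed back up by a spring of 6 N per mm (up to 12 mm): each further mm (0.042 rad) adds 6 N of clamping.
- lever (a joint): lever angle, rad: 0 raised, grows as the knob goes down, 1.3 at its stop (far too tight). Elevation above horizontal, pointing to the press's -x, is 0.95 minus the value. Starts at 0 to 0.25. Stays where left: constant friction 0.5 N m (5 N along the arc at the knob). Once the foot touches, the push at the knob grows 0.24 N per N of clamping: 2.4 N more at 10 N.
- lever_pivot (a point): fixed centre of the lever's hinge (axis along the press's y), at press x -35 mm, y 0, z 130 mm.
- lever_knob (a point): centre of the red ball knob, 20 mm in diameter, 100 mm from the pivot, on an 8 mm thick steel rod; free on all sides and from above.
- ink_jar: small ink jar, 52 mm across, 62 mm tall, yellow cap; stands near the press; bystander. Origin: centre of its underside.
- paint_jar: paint jar, 64 mm across, 85 mm tall, green cap; stands beyond the press; bystander. Origin: centre of its underside.
- brayer: ink roller, 155 mm long, lying on the table; bystander. Origin: centre of its underside.
- palette_knife: palette knife lying flat on the table; bystander. Origin: centre of its underside.
- brush: paint brush lying on the table; bystander. Origin: centre of its underside.
- swab_box: open cardboard box 90 x 110 x 50 mm; bystander. Origin: centre of its underside.
- tin: yellow-labelled tin, 80 mm across, 80 mm tall; bystander. Origin: centre of its underside.

How it is judged (in metres and radians):
On the way, in this order (a step that is already met when the one before it is completed fails the run):
1. the plate is pressed level and home on the bed while the foot is still clear of it (angle between plate's own z axis and vertical below 0.014 rad and z of plate in the frame of bed below 0.002 m and horizontal distance between plate and bed below 0.006 m and contact force between each of foot, the fingers and plate below 0.3 N), for 0.2 s.
2. the lever has brought the foot down snugly on the level plate (angle between plate's own z axis and vertical below 0.014 rad and z of plate in the frame of bed below 0.002 m and horizontal distance between plate and bed below 0.006 m and contact force between foot and plate between 3 and 20 N), for 0.2 s.
At the end, for the whole second after the job is handed in: the plate lies level (within 0.014 rad) and home on the bed floor (underside within 2 mm, centre within 6 mm of the bed's), the foot clamps it with 3 to 20 N, plate and lever are at rest (all of step 2 and linear speed of plate below 0.01 m/s and velocity of joint lever between -0.05 and 0.05 rad/s); the robot touches nothing.
It fails at once if the plate gets more than 45 N from the fingers (contact force between the fingers and plate above 45 N).
It fails at once if the foot bears on the plate with more than 30 N (contact force between foot and plate above 30 N).
It fails at once if a bystander is moved more than 40 mm (distance of any of ink_jar, paint_jar, brayer, palette_knife, brush, swab_box, tin from where it was at the start of the episode above 0.04 m).
It also fails if it takes over 64 s, if anything falls off the work surface, if the arm or the gripper's body presses on something with over 40 N, if the wrist force passes 120 N, or if a joint passes its speed limit or range.

### The arm

A 6-joint arm with a two-finger parallel gripper is mounted at the origin on the work surface. World frame = base frame: x ahead of the robot, y to its left, z up, the work surface at z = 0. Lengths are in mm, angles in rad, forces in N, time in s.
With the tool pointing down it reaches from about 350 to 775 mm from the base axis. Payload 7.3 kg.
Tool frame: the origin (TCP) lies on the centre line of the jaws, within the pads' length; the fingertips stand 14 mm ahead of it and the grasp point (between the pads) lies 5 mm behind it; z points along the fingers, y is the line along which they close (so a half turn about z gives the same grasp; the last joint's range is limited). The gripper opens to 92 mm and grips with 3 to 60 N. Pads are 19 mm wide; open, the fingers measure 130 mm over their backs; the gripper's body (75 mm by 190 mm) begins 47 mm behind the grasp point.
Start: joints at [1.067, 0.342, 1.524, -0, 1.275, -0.146], TCP at [183.849, 491.776, 240.741] pointing down, gripper open.
Joint ranges: [-2.53, 2.53], [-0.77, 2.02], [0.04, 2.7], [-1, 4.14], [0.28, 2.66], [-3.11, 3.11]. Speed limits (rad/s): [2.57, 2.57, 3.14, 3.14, 3.14, 3.14].

### API

Orientations are given as [roll, pitch, yaw] about the fixed x, y, z axes, in that order (R = Rz(yaw) Ry(pitch) Rx(roll)).
In Python, from plant import get_obs, capture, bot, spot_in, trace, pinpoint gives the robot as it stands.
- The arm moves only by the tool play_rows, never from a script. Its argument "rows" is a list of rows, each a list of 2 entries, a list of its own where there are three numbers: the shift along the world's x, y, z in units of 3 cm (1.0 is 3 cm), then the turn, a rotation vector about the world's x, y, z in units of 8 degrees (1.0 is 8 degrees). A call has 1 to 12 rows; each row shifts and turns the commanded pose from where the row before left it; what a row does not reach is not made up. A row lasts 1/8 s, in which the tool goes at most 62.5 mm and 10.7 degrees, less where a joint would pass 70% of its speed; a pose out of reach is approached as far as the arm can. A call with a number of a shift or a turn outside -1 to 1 is refused whole. A call with a gripper value outside its range is refused whole. "hand" is the opening, from -1 (shut) to 1 (fully open), set as the call begins (left out, the last holds). The fingers move at their own pace and stop on an object; the grip force is fixed at half the most. Time passes only in rows, so rows that do not move let the fingers close. It gives the time, the measured TCP pose, the force, the opening and the grip force at its end, in the units of the state.
- get_obs(): the state, without advancing time (a new reading comes with each control period).
- capture(name): name is "scene" or "top" or "wrist"; returns a dict with "frame" (480x640x3 uint8, red, green, blue), "fov_y" (degrees; the focal length in pixels is half the picture's height over the tangent of half this angle, whatever the lens; pixels are square), "cx", "cy" (the principal point, pixels), "rvec" (rotation vector, rad) and "tvec" (3), from world to camera coordinates, as OpenCV has them; the wrist camera has in their place "hand_eye" (4x4, takes a point from camera to tool coordinates, whose origin is the TCP and whose axes are the flange's). Camera axes: x right, y down, z forward; pixel columns grow to the right and rows downward; lengths in mm; the calibration is good to about 2 mm. A picture is of the moment at which its call begins: read the wrist's pose just before it. There is no depth.
- bot.close_job(): hands the job in; it is judged then, once.
Trained networks look in the newest picture that a camera, given by its name, has taken for a name from the list of things; names that differ only in an ending like _2 or _b are one class to them, and where a whole thing is asked for, a point or a joint stands for the part that bears it (a point fixed in the world has none). Each returns a list of dicts, best first, with "p" (0 to 1); they miss things now and then, are a little off and sometimes report something else, mostly with a low value. They report only what shows in the picture. A call takes as long as a camera call.
- spot_in(query, camera): "at" ([row, column] in pixels, amid what is visible of it).
- trace(query, camera): "mask" (480x640 bool, what is visible of it) and "at" ([row, column] in pixels, amid what is visible of it).
- pinpoint(query, camera): "at" ([row, column] in pixels: a listed point, or the origin of a listed thing).
The state is a dict: "time": time; "joint_positions": joint angles; "dq": joint speeds; "tau": joint torques, N m; "tool_pos": TCP position; "tcp_rot": TCP orientation; "contact_force": force on the tool from outside, world axes, zero at the start; "moment": the same for the moment, N m; "grip_width": finger opening in mm; "finger_force": force on a finger pad.
Only numpy, scipy, OpenCV 4.12 (cv2) and the standard library are available. Lean on these libraries where they do the work, as an engineer would, in place of code of your own. Each camera call takes 0.05 s, during which the arm holds its last target. There are 200 camera calls.

## Working session

There is one attempt and no reset: what is moved stays moved. The work goes in short steps, Python scripts to look and compute and a tool call to move; the robot and the scene stay as the last step left them, time stands still between calls to the robot, and variables do not carry over. Pictures are saved under pics/ and viewed, at most 10 in all, crops included, and the job is handed in when it is done.

Besides the shell and the picture viewer there is one more tool, called after "Emit:" by a JSON object that holds its "api" and its "payload". play_rows: Moves the arm, as the interface text tells. Shifts and turns lie within -1 to 1; 1 stands for 3 cm of shift or 8 degrees of turn. Its arguments: {"type":"object","properties":{"rows":{"type":"array"},"hand":{"type":"number"}},"required":["rows"]}

```bash
mkdir -p pics; cat > h.py <<'E'
import numpy as np, cv2
from plant import get_obs, capture, bot, spot_in, trace, pinpoint
from scipy.spatial.transform import Rotation as R
def cam(name):
    o=get_obs(); c=capture(name)
    f=240/np.tan(np.radians(c['fov_y'])/2)
    K=np.array([[f,0,c['cx']],[0,f,c['cy']],[0,0,1]])
    if 'hand_eye' in c:
        T=np.eye(4);T[:3,:3]=R.from_euler('xyz',o['tcp_rot']).as_matrix();T[:3,3]=o['tool_pos']
        W=np.linalg.inv(T@np.array(c['hand_eye']))
    else:
        W=np.eye(4);W[:3,:3]=cv2.Rodrigues(np.array(c['rvec'],float))[0];W[:3,3]=np.ravel(c['tvec'])
    return c['frame'],K,W
def ray(K,W,at):
    d=W[:3,:3].T@np.linalg.inv(K)@np.array([at[1],at[0],1.]); return -W[:3,:3].T@W[:3,3],d/np.linalg.norm(d)
def atz(K,W,at,z):
    o,d=ray(K,W,at); return o+d*(z-o[2])/d[2]
def tri(rs):
    A=sum(np.eye(3)-np.outer(d,d) for o,d in rs); b=sum((np.eye(3)-np.outer(d,d))@o for o,d in rs)
    p=np.linalg.solve(A,b); return p,[np.linalg.norm(np.cross(p-o,d)) for o,d in rs]
def proj(K,W,p):
    q=K@(W[:3,:3]@np.asarray(p,float)+W[:3,3]); return q[:2]/q[2]
E
cat > a.py <<'E'
from h import *
np.set_printoptions(precision=1,suppress=True)
C={n:cam(n) for n in('scene','top','wrist')}
for n in C: cv2.imwrite(f'pics/{n}.png',C[n][0][...,::-1])
for q in ['press','head','bed','ejector_home','plate','foot','lever_pivot','lever_knob','ink_jar','paint_jar','tin','swab_box','brayer']:
    rs=[]
    for n in C:
        r=pinpoint(q,n)
        if r: print(q,n,np.array(r[0]['at']),round(r[0]['p'],2)); 
        if r and r[0]['p']>.4: rs.append(ray(*C[n][1:],r[0]['at']))
    if len(rs)>1: print('  ->',tri(rs)[0],np.array(tri(rs)[1]))
E
python3 a.py; python3 -c "
import cv2,numpy as np
cv2.imwrite('pics/m.png',np.hstack([cv2.resize(cv2.imread(f'pics/{n}.png'),(400,300)) for n in('top','wrist')]))"
```

```text
press scene [287.4 309.6] 0.87
press top [237.  342.7] 0.58
  -> [615.5 -46.5  10.1] [5.6 5.6]
head scene [266.7 305.9] 0.71
head top [235.2 339.5] 0.91
  -> [605.1 -40.7  97.6] [2.9 2.9]
bed scene [213.6 283.2] 0.5
bed top [232.6 338.9] 0.69
  -> [577.5 -52.1 291. ] [24.4 24.4]
ejector_home scene [301.4 280.3] 0.56
ejector_home top [234.7 367. ] 0.76
  -> [ 623.7 -127.    11.4] [1.4 1.4]
plate scene [286.9 309.5] 0.72
plate top [237.7 340.2] 0.76
  -> [612.6 -42.    4.8] [2.2 2.2]
foot scene [277.4 311. ] 0.53
lever_pivot scene [252.6 297.2] 0.61
lever_pivot top [307.7 188.8] 0.28
lever_knob scene [211.6 284.6] 0.46
lever_knob top [268.1 347.7] 0.58
  -> [500.4 -55.3 202.6] [4. 4.]
ink_jar scene [336.1 245.6] 0.74
ink_jar top [218.8 404.1] 0.78
  -> [ 678.  -240.4   18.1] [4.1 4.1]
paint_jar scene [325.9 343.6] 0.71
paint_jar top [193.7 330.1] 0.69
  -> [751.5  -7.7  13. ] [0. 0.]
tin scene [288.9 406.5] 0.57
tin top [199.4 270.7] 0.72
  -> [727.  182.6  16.5] [2.5 2.5]
swab_box scene [213.  471.7] 0.74
swab_box top [238. 168.] 0.76
  -> [589.6 493.4  10.1] [5.2 5.2]
brayer scene [296.6 136.3] 0.79
brayer top [292.7 471.5] 0.73
  -> [ 451.5 -460.8   -0.8] [1.6 1.6]
```

View pics/scene.png

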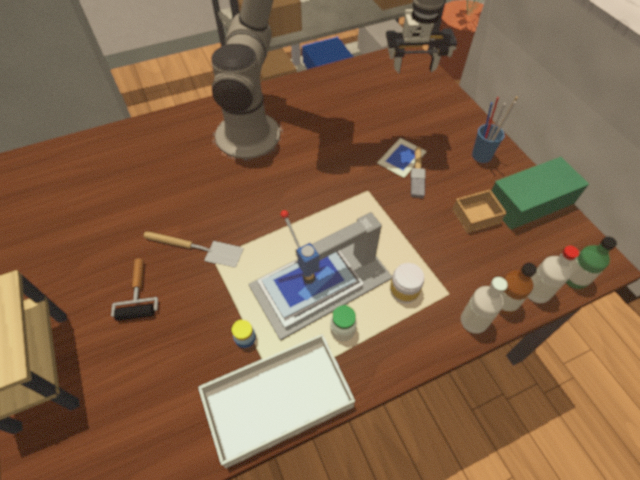

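View pics/m.png

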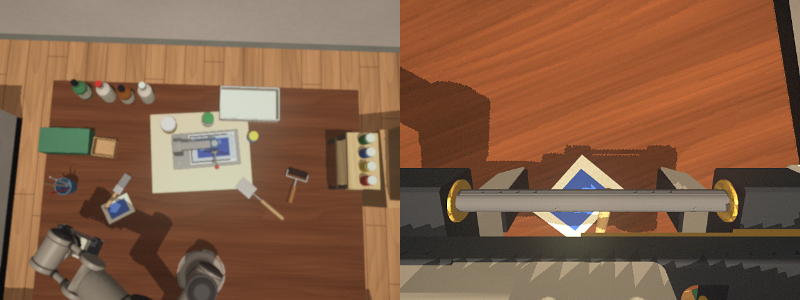

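The scene shows the press around (310,280), with the knob at (285,214) pointing toward the robot and the column at (368,240). The plate's raised edge points toward the yellow ink jar at (243,333). Next I'll move the wrist camera over the press.

```bash
python3 - <<'E'
from h import *
np.set_printoptions(precision=2,suppress=True)
o=get_obs();print(o['tool_pos'],o['tcp_rot'],o['contact_force'],o['grip_width'],o['time'])
print(np.array(capture('wrist')['hand_eye']),capture('wrist')['fov_y'])
print(R.from_euler('xyz',o['tcp_rot']).as_matrix())
E
```

```text
[183.86 491.78 240.75] [3.14 0.   2.78] [-0.2   0.71  0.75] 92.25160760798083 2.1
[[   0.     -0.97   -0.25   68.51]
 [   1.      0.      0.     -0.6 ]
 [  -0.     -0.25    0.97 -145.43]
 [   0.      0.      0.      1.  ]] 64.49043844091908
[[-0.94  0.35  0.  ]
 [ 0.35  0.94  0.  ]
 [-0.    0.   -1.  ]]
```

Emit:
{"api": "play_rows", "payload": {"rows": [[[0.6,-1,0.5],[0,0,0]],[[0.6,-1,0.5],[0,0,0]],[[0.6,-1,0.5],[0,0,0]],[[0.6,-1,0.5],[0,0,0]],[[0.6,-1,0],[0,0,0]],[[0.6,-1,0],[0,0,0]],[[0.6,-1,0],[0,0,0]],[[0.6,-1,0],[0,0,0]],[[0.6,-1,0],[0,0,0]],[[0.6,-1,0],[0,0,0]],[[0.6,-1,0],[0,0,0]],[[0.6,-1,0],[0,0,0]]], "hand": -1}}

```text
time: 3.7
tool_pos: [400.3, 130.7, 300.9]
tcp_rot: [3.141, 0.0, 2.784]
contact_force: [0.1, -0.5, -0.5]
grip_width: 0.3
finger_force: 0.0
```

Emit:
{"api": "play_rows", "payload": {"rows": [[[0.6,-0.55,0],[0,0,-1]],[[0.6,-0.55,0],[0,0,-1]],[[0.6,-0.55,0],[0,0,-1]],[[0.6,-0.55,0],[0,0,-1]],[[0.6,-0.55,0],[0,0,-1]],[[0.6,-0.55,0],[0,0,-1]],[[0.6,-0.55,0],[0,0,-1]],[[0.6,-0.55,0],[0,0,-1]],[[0.6,-0.55,0],[0,0,-1]],[[0.6,-0.55,0],[0,0,-1]],[[0.6,-0.55,0],[0,0,-1]],[[0.6,-0.55,0],[0,0,-1]]]}}

```text
time: 5.2
tool_pos: [616.4, -66.8, 300.6]
tcp_rot: [-3.142, 0.0, 1.104]
contact_force: [0.5, 0.2, 0.2]
grip_width: 0.3
finger_force: 0.0
```

Emit:
{"api": "play_rows", "payload": {"rows": [[[0,0,0],[0,0,-1]],[[0,0,0],[0,0,-1]],[[0,0,0],[0,0,-1]],[[0,0,0],[0,0,-1]],[[0,0,0],[0,0,-1]],[[0,0,0],[0,0,-1]],[[0,0,0],[0,0,-1]],[[0,0,0],[0,0,-1]],[[0,0,0],[0,0,-1]],[[0,0,0],[0,0,-1]],[[0,0,0],[0,0,-1]],[[0,0,0],[0,0,-1]]]}}

```text
time: 6.7
tool_pos: [615.8, -66.2, 300.6]
tcp_rot: [3.141, 0.0, -0.572]
contact_force: [-1.3, -0.4, -0.3]
grip_width: 0.4
finger_force: 0.0
```

Emit:
{"api": "play_rows", "payload": {"rows": [[[0,0,0],[0,0,-1]],[[0,0,0],[0,0,-1]],[[0,0,0],[0,0,-1]],[[0,0,0],[0,0,-1]],[[0,0,0],[0,0,-1]],[[0,0,0],[0,0,-0.7]],[[0,0,0],[0,0,0]]]}}

```text
time: 7.58
tool_pos: [615.8, -66.2, 300.6]
tcp_rot: [3.141, 0.0, -1.362]
contact_force: [0.5, 0.4, 0.1]
grip_width: 0.1
finger_force: 0.0
```

```bash
cat > b.py <<'E'
import sys
from h import *
np.set_printoptions(precision=1,suppress=True)
C={n:cam(n) for n in('scene','top','wrist')}; o=get_obs();print(o['tool_pos'],o['tcp_rot'],o['joint_positions'])
cv2.imwrite(f'pics/{sys.argv[1]}.png',C['wrist'][0][...,::-1])
for q in ['press','head','bed','ejector_home','plate','foot','lever_pivot','lever_knob']:
    rs=[]
    for n in C:
        r=pinpoint(q,n)
        if r: print(q,n,np.array(r[0]['at']),round(r[0]['p'],2)); 
        if r and r[0]['p']>.4: rs.append(ray(*C[n][1:],r[0]['at']))
    if len(rs)>1: print('  ->',tri(rs)[0],np.array(tri(rs)[1]))
np.savez(f'{sys.argv[1]}.npz',K=C['wrist'][1],W=C['wrist'][2])
E
python3 b.py w1
```

```text
[615.9 -66.2 300.7] [ 3.1  0.  -1.4] [-0.2  0.5  1.1 -0.   1.5  2.7]
press scene [287.6 309.5] 0.84
press top [238.8 342.6] 0.75
press wrist [209.6 309.6] 0.63
  -> [610.2 -46.    0.2] [6.8 6.  1.8]
head scene [266.7 306.5] 0.69
head top [232.1 341. ] 0.85
head wrist [239.4 304.4] 0.82
  -> [612.9 -42.4 113. ] [2.8 0.9 2. ]
bed top [292.8 470.8] 0.19
ejector_home scene [298.  279.6] 0.69
ejector_home top [235.9 363.4] 0.66
  -> [ 617.4 -120.5   15. ] [3.9 3.9]
plate scene [277.3 311.1] 0.67
plate top [235. 339.] 0.59
plate wrist [220.7 306.6] 0.67
  -> [612.5 -38.6  50.1] [4.6 1.2 5. ]
foot scene [281.2 307.6] 0.48
foot wrist [226.8 302.6] 0.64
  -> [614.6 -40.   44.2] [5.3 5.3]
lever_pivot scene [174.3 418.4] 0.71
lever_pivot top [241.2 337.1] 0.84
lever_pivot wrist [245.1 344.1] 0.77
  -> [619.6   7.2 394.7] [169.2  77.2 122.3]
lever_knob scene [337.9 244.8] 0.63
lever_knob wrist [284.9 459.5] 0.73
  -> [ 947.1 -258.9  864.9] [95.8 95.8]
```

View pics/w1.png

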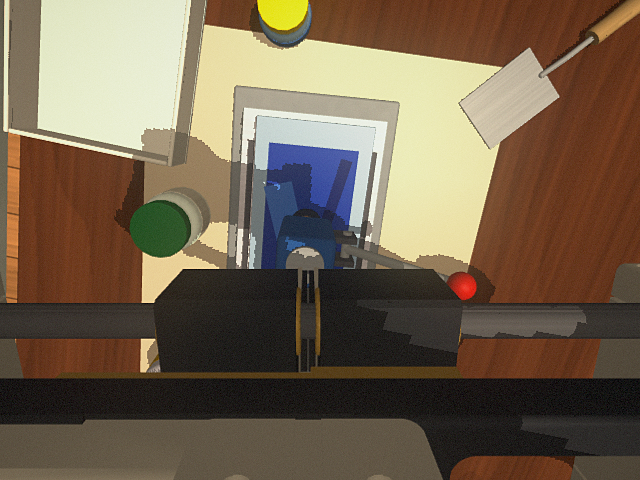

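The wrist view shows the knob at (462,286), the base's -y corners at (235,87) and (399,102), and the plate's raised edge from about (257,116) to (376,127). I'll fit the press pose from these.

```bash
cat > fit.py <<'E'
from h import *
from scipy.optimize import least_squares
np.set_printoptions(precision=2,suppress=True)
C={n:cam(n) for n in('scene','top','wrist')}
near=dict(scene=(284,214),top=(347,268),wrist=(462,286))
red={}
for n in C:
    f=C[n][0].astype(int); m=((f[...,0]>110)&(f[...,1]<70)&(f[...,2]<70)).astype(np.uint8)
    k,l,s,c=cv2.connectedComponentsWithStats(m)
    i=1+np.argmin([np.hypot(*(c[j]-near[n])) for j in range(1,k)]); red[n]=c[i]; print(n,c[i],s[i,4])
def P(v,p):
    c,s=np.cos(v[2]),np.sin(v[2]); return np.array([v[0]+c*p[0]-s*p[1],v[1]+s*p[0]+c*p[1],p[2]])
def knob(v): return P(v,[-35-100*np.cos(.95-v[3]),0,130+100*np.sin(.95-v[3])])
pts=[('wrist',(90,-135,12),(235,87)),('wrist',(-90,-135,12),(399,102)),('scene',(0,0,105),(306.2,266.7)),('top',(0,0,105),(340.3,233.5)),('wrist',(0,0,105),(304,239))]
W={'wrist':1,'scene':.8,'top':.8}
def res(v):
    r=[W[n]*(proj(*C[n][1:],P(v,p))-u)*(1 if p[2]==12 else .3) for n,p,u in pts]
    r+=[proj(*C[n][1:],knob(v))-red[n] for n in red]
    return np.ravel(r)
s=least_squares(res,[613,-42,.12,.15],loss='soft_l1',x_scale=[10,10,.1,.1]); v=s.x
print(v); print(res(v).reshape(-1,2)); print('knob',knob(v),'ej',P(v,[0,-88,0]))
w=C['wrist'][1:]
for z in (34,40,46,52): print(z,[np.array([np.cos(v[2])*d[0]+np.sin(v[2])*d[1],-np.sin(v[2])*d[0]+np.cos(v[2])*d[1]]) for d in (atz(*w,(116,257),z)[:2]-v[:2],atz(*w,(127,376),z)[:2]-v[:2])])
E
python3 fit.py
```

```text
scene [268. 205.] 1
top [372. 346.] 1
wrist [463.45 285.33] 539
[610.09 -39.63   0.12   0.26]
[[ -0.79   0.14]
 [  1.57   0.26]
 [  0.48  -0.04]
 [ -0.02   0.  ]
 [  0.91  -0.21]
 [ 15.61   8.26]
 [-26.48 -77.47]
 [  0.4   -0.6 ]]
knob [498.54 -53.49 193.31] ej [ 620.94 -126.96    0.  ]
34 [array([  61.28, -106.9 ]), array([ -63.1 , -106.52])]
40 [array([  60.5 , -106.73]), array([ -62.07, -106.37])]
46 [array([  59.72, -106.57]), array([ -61.04, -106.21])]
52 [array([  58.94, -106.4 ]), array([ -60.01, -106.05])]
```

Emit:
{"api": "play_rows", "payload": {"rows": [[[0.1,-1,0],[0,0,-0.4]],[[0.1,-1,0],[0,0,-0.24]],[[0,0,-1],[0,0,0]],[[0,0,-1],[0,0,0]],[[0,0,-1],[0,0,0]],[[0,0,-1],[0,0,0]],[[0,0,-1],[0,0,0]],[[0,0,-1],[0,0,0]],[[0,0,-0.6],[0,0,0]],[[0,0,-0.3],[0,0,0]],[[0,0,0],[0,0,0]],[[0,0,0],[0,0,0]]]}}

```text
time: 10.58
tool_pos: [622.5, -126.4, 94.9]
tcp_rot: [-3.14, -0.001, -1.452]
contact_force: [1.2, -0.0, 1.1]
grip_width: 0.5
finger_force: 0.0
```

```bash
python3 - <<'E'
from h import *
np.set_printoptions(precision=2,suppress=True)
o=get_obs();print(o['tool_pos'],o['tcp_rot'],o['contact_force'],o['joint_positions'])
f,K,W=cam('wrist');cv2.imwrite('pics/w2.png',f[...,::-1])
E
```

```text
[ 622.53 -126.44   94.89] [-3.14 -0.   -1.45] [ 1.25 -0.05  1.07] [-0.32  0.68  1.38 -0.    1.08  2.7 ]
```

View pics/w2.png

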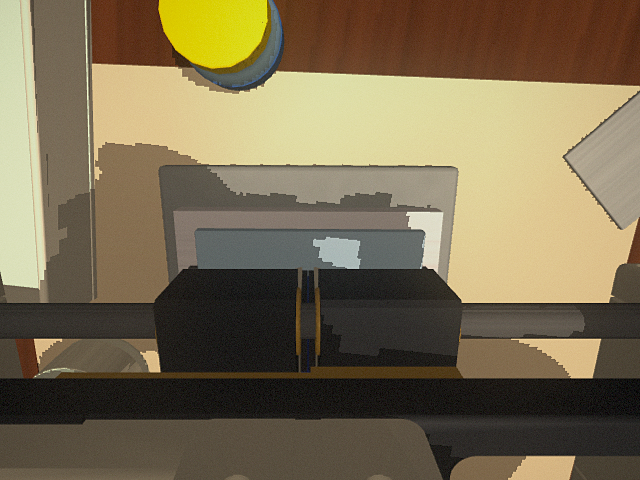

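The tool is aligned over the plate's raised edge, centred at (310,250). I'll descend slowly from here.

Emit:
{"api": "play_rows", "payload": {"rows": [[[0,0,-0.5],[0,0,0]],[[0,0,-0.3],[0,0,0]],[[0,0,-0.1],[0,0,0]],[[0,0,-0.05],[0,0,0]],[[0,0,-0.05],[0,0,0]],[[0,0,0],[0,0,0]]]}}

```text
time: 11.38
tool_pos: [621.9, -126.2, 63.9]
tcp_rot: [-3.141, -0.0, -1.453]
contact_force: [0.4, -0.6, 0.7]
grip_width: 0.7
finger_force: 0.0
```

Emit:
{"api": "play_rows", "payload": {"rows": [[[0,0,-0.05],[0,0,0]],[[0,0,-0.05],[0,0,0]],[[0,0,0],[0,0,0]]]}}

```text
time: 11.75
tool_pos: [622.1, -126.3, 61.2]
tcp_rot: [-3.141, -0.0, -1.452]
contact_force: [-0.8, 0.4, 4.7]
grip_width: 0.2
finger_force: 2.0
```

Emit:
{"api": "play_rows", "payload": {"rows": [[[0,0,-0.05],[0,0,0]],[[0,0,-0.05],[0,0,0]],[[0,0,0],[0,0,0]]]}}

```text
time: 12.12
tool_pos: [622.1, -126.4, 57.7]
tcp_rot: [-3.141, -0.0, -1.452]
contact_force: [1.0, -0.9, 3.8]
grip_width: 0.2
finger_force: 1.7
```

Emit:
{"api": "play_rows", "payload": {"rows": [[[0,0,-0.05],[0,0,0]],[[0,0,-0.05],[0,0,0]],[[0,0,0],[0,0,0]]]}}

```text
time: 12.5
tool_pos: [622.1, -126.4, 54.6]
tcp_rot: [-3.141, -0.0, -1.453]
contact_force: [1.2, -2.3, 3.0]
grip_width: 0.4
finger_force: 1.6
```

Emit:
{"api": "play_rows", "payload": {"rows": [[[0,0,-0.03],[0,0,0]],[[0,0,-0.03],[0,0,0]],[[0,0,0],[0,0,0]]]}}

```text
time: 12.88
tool_pos: [622.0, -126.4, 53.0]
tcp_rot: [-3.141, -0.0, -1.453]
contact_force: [1.2, -2.4, 3.7]
grip_width: 0.4
finger_force: 2.1
```

Emit:
{"api": "play_rows", "payload": {"rows": [[[0,0,-0.03],[0,0,0]],[[0,0,0],[0,0,0]]]}}

```text
time: 13.12
tool_pos: [621.9, -126.3, 52.0]
tcp_rot: [-3.141, -0.0, -1.452]
contact_force: [1.4, -2.8, 4.2]
grip_width: 0.7
finger_force: 2.2
```

Emit:
{"api": "play_rows", "payload": {"rows": [[[0,0,-0.03],[0,0,0]],[[0,0,0],[0,0,0]]]}}

```text
time: 13.38
tool_pos: [622.0, -126.3, 51.9]
tcp_rot: [-3.141, -0.0, -1.452]
contact_force: [-0.5, -3.0, 9.4]
grip_width: 0.3
finger_force: 4.7
```

Emit:
{"api": "play_rows", "payload": {"rows": [[[0,0,-0.02],[0,0,0]],[[0,0,0],[0,0,0]]]}}

```text
time: 13.62
tool_pos: [622.0, -126.3, 51.9]
tcp_rot: [-3.141, -0.001, -1.452]
contact_force: [-2.0, -2.9, 11.9]
grip_width: 0.2
finger_force: 6.5
```

Firm stop, with the plate top at about 38 mm. I'll give it one more small push, then lift.

Emit:
{"api": "play_rows", "payload": {"rows": [[[0,0,-0.04],[0,0,0]],[[0,0,0],[0,0,0]],[[0,0,0.08],[0,0,0]],[[0,0,0.15],[0,0,0]],[[0,0,0.5],[0,0,0]],[[0,0,1],[0,0,0]],[[0,0,1],[0,0,0]],[[0,0,1],[0,0,0]],[[0,0,1],[0,0,0]],[[0,0,1],[0,0,0]],[[0,0,1],[0,0,0]],[[0,0,1],[0,0,0]]]}}

```text
time: 15.12
tool_pos: [621.5, -125.9, 282.8]
tcp_rot: [3.141, 0.0, -1.452]
contact_force: [0.8, 0.1, 0.2]
grip_width: 0.1
finger_force: 0.0
```

```bash
sed -i 's/near=.*/near=dict(scene=(284,214),top=(347,268),wrist=(462,286))/; s/(f\[...,0\]>110)&(f\[...,1\]<70)&(f\[...,2\]<70)/(f[...,0]>90)\&(f[...,1]<.45*f[...,0])\&(f[...,2]<.45*f[...,0])\&(f[...,1]<f[...,2]*1.6+8)/' fit.py
python3 - <<'E'
from h import *
np.set_printoptions(precision=2,suppress=True)
o=get_obs();print(o['tool_pos'],o['contact_force'],o['time'])
C={n:cam(n) for n in('scene','wrist')}
f=C['wrist'][0];cv2.imwrite('pics/w3.png',f[...,::-1])
g=C['scene'][0][195:255,250:330,::-1];cv2.imwrite('pics/s3.png',cv2.resize(g,None,fx=8,fy=8,interpolation=cv2.INTER_CUBIC))
E
```

```text
[ 621.47 -125.87  282.75] [0.78 0.09 0.22] 15.125
```

View pics/w3.png

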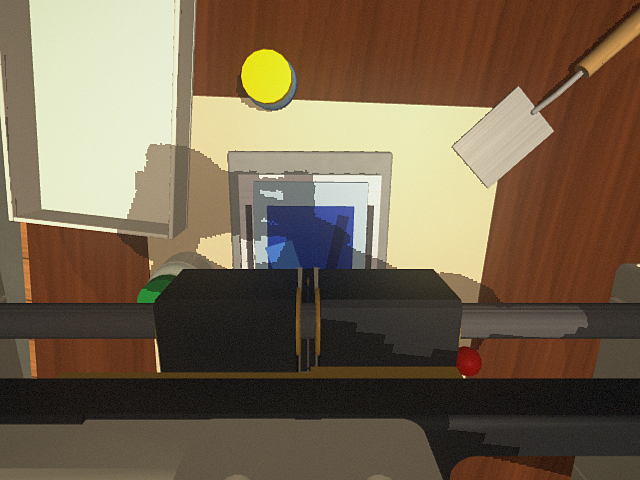

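View pics/s3.png

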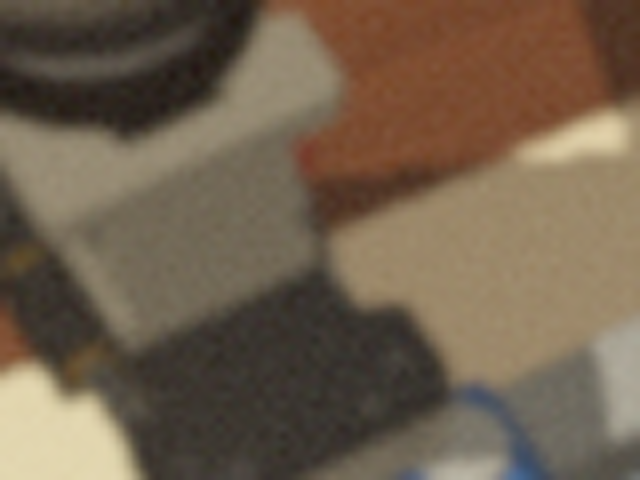

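The plate now sits flat between the rims (plate edge at row 182). The knob is visible at (469,361), and the arm hides it in the scene view. I'll triangulate the knob from the two wrist views.

```bash
python3 - <<'E'
from h import *
from scipy.optimize import least_squares
np.set_printoptions(precision=2,suppress=True)
f,K,W=cam('wrist'); g=f.astype(int)
m=((g[...,0]>90)&(g[...,1]<60)&(g[...,2]<60)).astype(np.uint8)
m[:,:440]=0;m[:,500:]=0;m[:345]=0;m[377:]=0
ys,xs=np.nonzero(m);print(xs.min(),xs.max(),ys.min(),ys.max(),xs.size,xs.mean(),ys.mean())
z=np.load('w1.npz'); k2=(xs.mean(),ys.mean())
print(tri([ray(z['K'],z['W'],(285.33,463.45)),ray(K,W,k2[::-1])]))
def P(v,p):
    c,s=np.cos(v[2]),np.sin(v[2]); return np.array([v[0]+c*p[0]-s*p[1],v[1]+s*p[0]+c*p[1],p[2]])
def knob(v): return P(v,[-35-100*np.cos(.95-v[3]),0,130+100*np.sin(.95-v[3])])
A=(z['K'],z['W']);B=(K,W)
obs=[(A,(90,-135,12),(235,87)),(A,(-90,-135,12),(399,102)),(B,(90,-135,12),(229,152)),(B,(-90,-135,12),(391,152))]
def res(v): return np.ravel([proj(*c,P(v,p))-u for c,p,u in obs]+[.7*(proj(*A,knob(v))-(463.45,285.33)),.7*(proj(*B,knob(v))-k2)])
v=least_squares(res,[610,-40,.12,.25],x_scale=[10,10,.1,.1]).x;print(v,res(v).reshape(-1,2),knob(v),P(v,[-125,0,130]))
# plate front edge level check (z 38 top): pixels (253,182),(368,182)
for u in ((253,182),(368,182)):
  d=atz(K,W,u[::-1],38)[:2]-v[:2];c,s=np.cos(v[2]),np.sin(v[2]);print(c*d[0]+s*d[1],-s*d[0]+c*d[1])
for q in (v[3],.6,.8,.9,1.0): print(q,knob([*v[:3],q]))
E
```

```text
456 499 345 376 1134 479.0026455026455 361.76719576719574
(array([495.64, -53.64, 193.86]), [np.float64(3.005580156591918), np.float64(3.0055801565919733)])
[608.9  -39.69   0.13   0.27] [[-0.28  0.59]
 [ 2.15  0.07]
 [-1.5   1.79]
 [ 3.15  0.26]
 [ 1.67 -0.77]
 [-4.89 -1.79]] [496.96 -54.23 192.73] [484.94 -55.79 130.  ]
59.864739631942925 -107.4963996989294
-58.8786846686849 -106.47879693398639
0.2719721702799028 [496.96 -54.23 192.73]
0.6 [481.04 -56.3  164.29]
0.8 [476.14 -56.94 144.94]
0.9 [475.15 -57.07 135.  ]
1.0 [475.15 -57.07 125.  ]
```

The knob is at about (498,-54,193), so lever ≈ 0.26. Foot contact should come at lever ≈ 0.83 (TCP z ≈ 166) and 10 N at ≈ 0.90 (TCP z ≈ 159). I'll move above the knob.

Emit:
{"api": "play_rows", "payload": {"rows": [[[-0.82,0.48,0],[0,0,0]],[[-0.82,0.48,0],[0,0,0]],[[-0.82,0.48,0],[0,0,0]],[[-0.82,0.48,0],[0,0,0]],[[-0.82,0.48,-0.5],[0,0,0]],[[0,0,-0.9],[0,0,0]],[[0,0,-0.5],[0,0,0]],[[0,0,0],[0,0,0]],[[0,0,0],[0,0,0]]]}}

```text
time: 16.4
tool_pos: [498.9, -54.2, 224.3]
tcp_rot: [3.141, 0.0, -1.453]
contact_force: [0.1, -0.3, 0.2]
grip_width: 0.3
finger_force: 0.0
```

```bash
python3 - <<'E'
from h import *
np.set_printoptions(precision=2,suppress=True)
o=get_obs();print(o['tool_pos'],o['contact_force'],o['time'])
C={n:cam(n) for n in('scene','wrist')}
f=C['wrist'][0]
g=C['scene'][0][180:260,240:360,::-1];g=cv2.resize(g,(480,320),interpolation=cv2.INTER_CUBIC)
cv2.imwrite('pics/m4.png',np.hstack([cv2.resize(f[...,::-1],(320,320)),g]))
for p in ([o['tool_pos'][0],o['tool_pos'][1],o['tool_pos'][2]-14],[498,-54,193]): print((proj(*C['scene'][1:],p)-(240,180))*4)
E
```

```text
[498.88 -54.22 224.31] [ 0.14 -0.34  0.17] 16.4
[171.5  116.45]
[173.35 132.98]
```

View pics/m4.png

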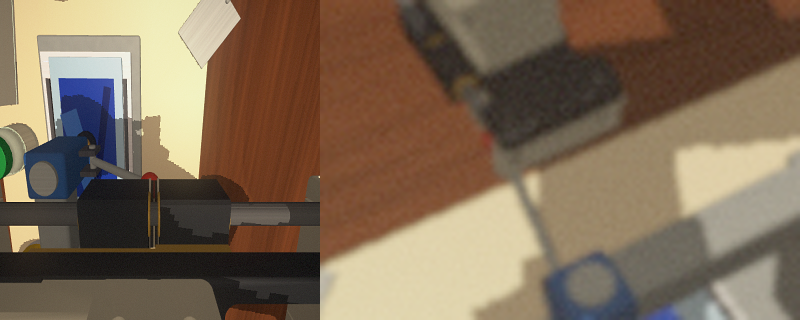

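The knob sits directly under the fingertips. Now pressing it down along its arc.

Emit:
{"api": "play_rows", "payload": {"rows": [[[0,0,-0.13],[0,0,0]],[[0,0,-0.13],[0,0,0]],[[-0.08,-0.01,-0.1],[0,0,0]],[[-0.08,-0.01,-0.1],[0,0,0]],[[-0.07,-0.01,-0.1],[0,0,0]],[[-0.06,-0.01,-0.1],[0,0,0]],[[0,0,0],[0,0,0]]]}}

```text
time: 17.38
tool_pos: [488.1, -55.6, 204.8]
tcp_rot: [3.137, 0.0, -1.452]
contact_force: [-9.2, -1.6, 10.3]
grip_width: 0.3
finger_force: 5.8
```

Emit:
{"api": "play_rows", "payload": {"rows": [[[-0.06,-0.01,-0.1],[0,0,0]],[[-0.06,-0.01,-0.1],[0,0,0]],[[-0.05,-0.01,-0.1],[0,0,0]],[[-0.05,-0.01,-0.1],[0,0,0]],[[-0.05,-0.01,-0.1],[0,0,0]],[[-0.04,0,-0.1],[0,0,0]],[[0,0,0],[0,0,0]]]}}

```text
time: 18.25
tool_pos: [478.0, -56.8, 186.1]
tcp_rot: [3.135, 0.001, -1.452]
contact_force: [-10.4, -0.9, 6.9]
grip_width: 0.6
finger_force: 5.3
```

The sideways force shows I'm pressing on the knob's -x flank. I'll lift a little and recentre.

Emit:
{"api": "play_rows", "payload": {"rows": [[[0,0,0.2],[0,0,0]],[[0.17,0.02,0],[0,0,0]],[[0,0,-0.12],[0,0,0]],[[0,0,0],[0,0,0]]]}}

```text
time: 18.75
tool_pos: [485.8, -56.2, 188.2]
tcp_rot: [3.141, 0.0, -1.452]
contact_force: [0.2, 0.0, -0.4]
grip_width: 0.4
finger_force: 0.0
```

```bash
python3 - <<'E'
from h import *
np.set_printoptions(precision=2,suppress=True)
o=get_obs();print(o['tool_pos'],o['contact_force'],o['time'])
f,K,W=cam('wrist'); g=f[200:300,240:400].astype(int)
m=((g[...,0]>90)&(g[...,1]<50)&(g[...,2]<50))
ys,xs=np.nonzero(m);xs+=240;ys+=200;print(xs.min(),xs.max(),ys.min(),ys.max(),xs.size,np.median(xs))
for kx in (478,481,484,487): print(kx,proj(K,W,[kx,-56,163]))
print('tip',proj(K,W,np.array(o['tool_pos'])-[0,0,14]))
cv2.imwrite('pics/w5.png',cv2.resize(f[180:300,220:420,::-1],None,fx=4,fy=4))
E
```

```text
[485.8  -56.19 188.22] [ 0.23  0.02 -0.38] 18.75
297 325 262 298 173 308.0
478 [322.4 282.2]
481 [316.21 281.5 ]
484 [310.01 280.81]
487 [303.8  280.11]
tip [306.29 289.4 ]
```

View pics/w5.png

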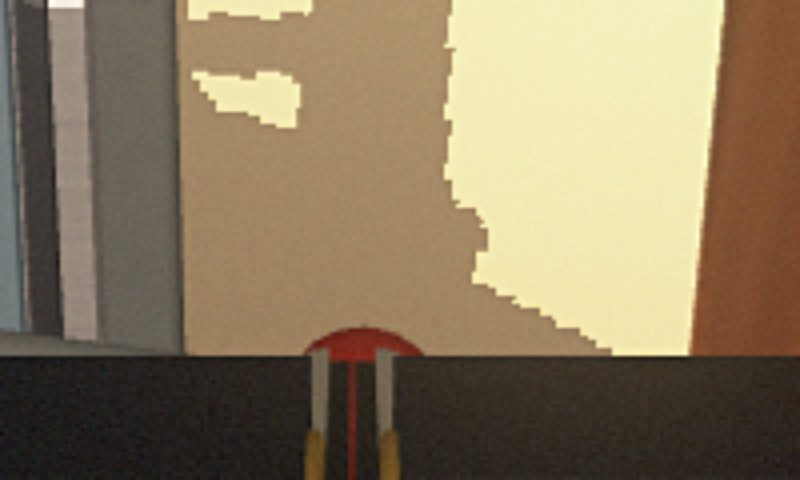

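The knob centre is at crop column 364, about 2 mm to the -x of the tip. I'll correct for that and follow the arc down.

Emit:
{"api": "play_rows", "payload": {"rows": [[[-0.06,0,-0.03],[0,0,0]],[[-0.02,0,-0.06],[0,0,0]],[[-0.02,0,-0.06],[0,0,0]],[[-0.02,0,-0.06],[0,0,0]],[[-0.02,0,-0.06],[0,0,0]],[[0,0,0],[0,0,0]]]}}

```text
time: 19.55
tool_pos: [481.5, -56.5, 181.0]
tcp_rot: [3.141, -0.0, -1.452]
contact_force: [-2.1, -0.9, 4.1]
grip_width: 0.4
finger_force: 2.1
```

Emit:
{"api": "play_rows", "payload": {"rows": [[[-0.02,0,-0.06],[0,0,0]],[[-0.02,0,-0.06],[0,0,0]],[[-0.01,0,-0.06],[0,0,0]],[[0,0,0],[0,0,0]]]}}

```text
time: 20.05
tool_pos: [479.7, -56.6, 175.3]
tcp_rot: [3.14, -0.0, -1.452]
contact_force: [-2.4, -2.4, 4.0]
grip_width: 0.5
finger_force: 2.0
```

Emit:
{"api": "play_rows", "payload": {"rows": [[[-0.01,0,-0.06],[0,0,0]],[[-0.01,0,-0.06],[0,0,0]],[[-0.01,0,-0.06],[0,0,0]],[[0,0,0],[0,0,0]]]}}

```text
time: 20.55
tool_pos: [478.8, -56.4, 169.8]
tcp_rot: [3.14, 0.0, -1.452]
contact_force: [-2.2, -1.1, 3.6]
grip_width: 0.2
finger_force: 1.7
```

Emit:
{"api": "play_rows", "payload": {"rows": [[[-0.01,0,-0.05],[0,0,0]],[[0,0,0],[0,0,0]],[[0,0,0],[0,0,0]]]}}

```text
time: 20.92
tool_pos: [478.9, -56.3, 168.4]
tcp_rot: [3.141, 0.0, -1.452]
contact_force: [-2.8, -0.5, 4.0]
grip_width: 0.4
finger_force: 1.8
```

Emit:
{"api": "play_rows", "payload": {"rows": [[[-0.01,0,-0.05],[0,0,0]],[[0,0,0],[0,0,0]],[[0,0,0],[0,0,0]]]}}

```text
time: 21.3
tool_pos: [478.6, -56.3, 166.9]
tcp_rot: [3.141, 0.0, -1.452]
contact_force: [-3.4, -1.3, 4.2]
grip_width: 0.6
finger_force: 2.0
```

Emit:
{"api": "play_rows", "payload": {"rows": [[[0,0,-0.05],[0,0,0]],[[0,0,0],[0,0,0]],[[0,0,0],[0,0,0]]]}}

```text
time: 21.68
tool_pos: [478.8, -56.2, 165.4]
tcp_rot: [-3.141, 0.0, -1.453]
contact_force: [-3.4, -1.0, 2.6]
grip_width: 0.4
finger_force: 1.6
```

Emit:
{"api": "play_rows", "payload": {"rows": [[[0,0,-0.05],[0,0,0]],[[0,0,0],[0,0,0]],[[0,0,0],[0,0,0]]]}}

```text
time: 22.05
tool_pos: [478.7, -56.2, 163.9]
tcp_rot: [3.141, 0.0, -1.453]
contact_force: [-4.1, 0.1, 2.4]
grip_width: 0.1
finger_force: 1.8
```

Emit:
{"api": "play_rows", "payload": {"rows": [[[0,0,-0.05],[0,0,0]],[[0,0,0],[0,0,0]],[[0,0,0],[0,0,0]]]}}

```text
time: 22.42
tool_pos: [478.7, -56.3, 162.4]
tcp_rot: [3.141, 0.0, -1.452]
contact_force: [-3.6, 0.1, 3.9]
grip_width: 0.5
finger_force: 2.1
```

Emit:
{"api": "play_rows", "payload": {"rows": [[[0,0,-0.04],[0,0,0]],[[0,0,0],[0,0,0]],[[0,0,0],[0,0,0]]]}}

```text
time: 22.8
tool_pos: [478.6, -56.3, 161.2]
tcp_rot: [3.141, 0.0, -1.452]
contact_force: [-4.3, 0.5, 6.2]
grip_width: 0.2
finger_force: 2.6
```

Emit:
{"api": "play_rows", "payload": {"rows": [[[0,0,0],[0,0,0]]]}}

```text
time: 22.92
tool_pos: [478.6, -56.3, 161.2]
tcp_rot: [3.141, 0.0, -1.452]
contact_force: [-3.9, -0.7, 4.9]
grip_width: 0.6
finger_force: 2.6
```

Emit:
{"api": "play_rows", "payload": {"rows": [[[0,0,-0.05],[0,0,0]],[[0,0,-0.05],[0,0,0]],[[0,0,0],[0,0,0]],[[0,0,0],[0,0,0]]]}}

```text
time: 23.42
tool_pos: [478.7, -56.3, 158.2]
tcp_rot: [3.141, 0.0, -1.453]
contact_force: [-4.0, 0.7, 3.3]
grip_width: 0.3
finger_force: 2.2
```

```bash
cat > avg.py <<'E'
from h import *
F=[];G=[];
for i in range(10):
    capture('top');o=get_obs();F.append(o['contact_force']);G.append(o['finger_force'])
print(o['time'],o['tool_pos'],np.mean(F,0),np.std(F,0),np.mean(G))
E
python3 avg.py
```

```text
23.925 [478.72091881 -56.29499822 158.22912133] [-3.73849842  0.29961404  4.6798555 ] [0.50820313 0.60808361 0.54352314] 2.23335851347656
```

Emit:
{"api": "play_rows", "payload": {"rows": [[[0,0,-0.04],[0,0,0]],[[0,0,-0.03],[0,0,0]],[[0,0,0],[0,0,0]]]}}

```text
time: 24.3
tool_pos: [478.6, -56.3, 156.3]
tcp_rot: [3.141, -0.0, -1.452]
contact_force: [-4.0, -1.0, 6.4]
grip_width: 0.3
finger_force: 3.3
```

```bash
python3 avg.py
```

```text
24.8 [478.56086942 -56.32235466 156.27896771] [-4.8556477   0.1296455   6.94384513] [0.44079001 0.24095847 0.55285486] 3.3044649306102656
```

The push is now about 7 N, which suggests roughly 8–12 N of clamping. I'll lift off and check the lever angle by camera.

Emit:
{"api": "play_rows", "payload": {"rows": [[[0,0,0.1],[0,0,0]],[[0,0,0.3],[0,0,0]],[[0,0,1],[0,0,0]],[[0,0,1],[0,0,0]],[[0,0,1],[0,0,0]],[[0.4,1,0.5],[0,0,0]],[[0.4,1,0],[0,0,0]],[[0.4,1,0],[0,0,0]],[[0,0,0],[0,0,0]],[[0,0,0],[0,0,0]]]}}

```text
time: 26.05
tool_pos: [514.7, 33.3, 273.3]
tcp_rot: [-3.142, -0.0, -1.452]
contact_force: [0.4, 1.6, 1.0]
grip_width: 0.4
finger_force: 0.0
```

```bash
cat > k.py <<'E'
from h import *
import sys
np.set_printoptions(precision=2,suppress=True)
o=get_obs();print(o['tool_pos'],o['contact_force'],o['time'])
f,K,W=cam('wrist'); u=proj(K,W,[477,-57,132]);print('pred',u)
g=f.astype(int);m=((g[...,0]>80)&(g[...,1]<.3*g[...,0])&(g[...,2]<.3*g[...,0])).astype(np.uint8)
k,l,s,c=cv2.connectedComponentsWithStats(m)
for i in range(1,k):
    if s[i,4]>60 and np.hypot(*(c[i]-u))<60: print(c[i],s[i]); np.savez(sys.argv[1],K=K,W=W,u=c[i])
cv2.imwrite(f'pics/{sys.argv[1]}.png',f[...,::-1])
E
python3 k.py k1
```

```text
[514.71  33.34 273.27] [0.36 1.56 0.99] 26.05
pred [373.99 108.23]
```

View pics/k1.png

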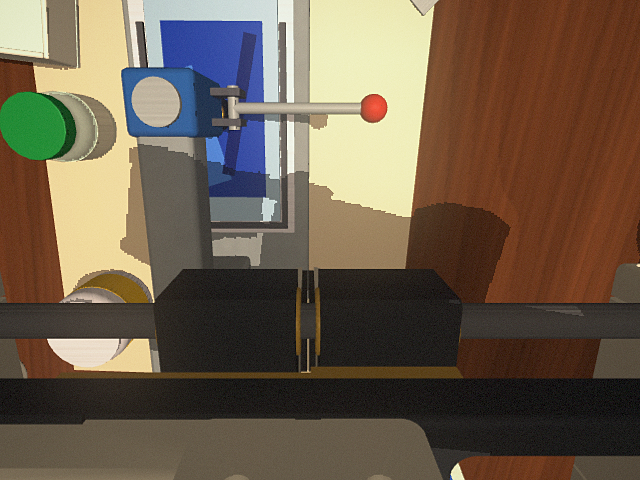

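Emit:
{"api": "play_rows", "payload": {"rows": [[[0,-1,0],[0,0,0]],[[0,-1,0],[0,0,0]],[[0,-1,0.5],[0,0,0]],[[0,0,1],[0,0,0]],[[0,0,0],[0,0,0]],[[0,0,0],[0,0,0]]]}}

```text
time: 26.85
tool_pos: [514.3, -56.7, 317.5]
tcp_rot: [3.141, 0.0, -1.453]
contact_force: [-0.8, 0.6, -0.8]
grip_width: 0.7
finger_force: 0.0
```

```bash
python3 k.py k2; python3 -c "
from h import *
a=[np.load(f'k{i}.npz') for i in (1,2)];print(tri([ray(x['K'],x['W'],x['u'][::-1]) for x in a]))"
```

```text
[514.26 -56.72 317.54] [-0.76  0.56 -0.8 ] 26.85
pred [348.31 216.47]
[351.05 219.  ] [342 208  17  18 120]Traceback (most recent call last):
  File "<string>", line 3, in <module>
    a=[np.load(f'k{i}.npz') for i in (1,2)];print(tri([ray(x['K'],x['W'],x['u'][::-1]) for x in a]))
       ~~~~~~~^^^^^^^^^^^^^
    fid = stack.enter_context(open(os.fspath(file), "rb"))
                              ~~~~^^^^^^^^^^^^^^^^^^^^^^^
FileNotFoundError: [Errno 2] No such file or directory: 'k1.npz'
```

The knob is at (373,108), matching the prediction for z = 132 mm. I'll tighten that with a circle fit over both views.

```bash
python3 - <<'E'
from h import *
np.set_printoptions(precision=2,suppress=True)
# camera pose for k1 from its tool pose
he=np.array(capture('wrist')['hand_eye']);z=np.load('k2.npz');K=z['K']
def Wof(p,rz):
    T=np.eye(4);T[:3,:3]=R.from_euler('xyz',[np.pi,0,rz]).as_matrix();T[:3,3]=p;return np.linalg.inv(T@he)
rs=[]
for n,W,c0 in(('k1',Wof([514.71,33.34,273.27],-1.4523),(374,108)),('k2',z['W'],(348,216))):
    f=cv2.imread(f'pics/{n}.png').astype(int)
    m=((f[...,2]>1.9*f[...,1])&(f[...,2]>1.9*f[...,0])&(f[...,2]>100)).astype(np.uint8)
    Y,X=np.mgrid[:480,:640];m[np.hypot(X-c0[0],Y-c0[1])>22]=0
    k,l,s,c=cv2.connectedComponentsWithStats(m);i=1+s[1:,4].argmax()
    ys,xs=np.nonzero(l==i);u,r=cv2.minEnclosingCircle(np.c_[xs,ys].astype(np.float32));print(n,c[i],s[i],u,r)
    rs.append(ray(K,W,u[::-1]))
    for zz in(128,132,136):print(zz,proj(K,W,[477,-57,zz]))
print(tri(rs))
E
```

```text
k1 [373.79 107.38] [362  94  25  28 565] (373.0, 107.5) 14.080227851867676
128 [373.04 108.47]
132 [373.96 108.14]
136 [374.92 107.8 ]
k2 [347.74 216.9 ] [338 207  21  21 356] (347.7008056640625, 216.8688507080078) 10.764720916748047
128 [347.84 215.51]
132 [348.31 216.47]
136 [348.78 217.45]
(array([478.  , -57.14, 134.63]), [np.float64(0.16538766238147803), np.float64(0.16538766238156175)])
```

```bash
python3 -c "
from plant import bot
print(bot.close_job())"
```

```text
the job is handed in; nothing more can be done
None
```

The job is handed in: the plate is pressed home and level, the foot clamps it at an estimated 10 N (worked out from the lever angle and push force, not measured directly), and the arm is clear. The hand-in call did not report a verdict.

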